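# Clamp the amber filter in the studio spot

### The arm

A 7-joint arm with a two-finger parallel gripper is mounted at the origin on a cart in front of the work surface, level with it; the furniture and walls round the work are solid. World frame = base frame: x ahead of the robot, y to its left, z up, the work surface at z = 0. Lengths are in mm, angles in rad, forces in N, time in s.
With the tool pointing down it reaches from about 400 to 875 mm from the base axis. Payload 4.4 kg.
Tool frame: the origin (TCP) lies between the finger pads; the fingertips stand 22 mm ahead of it and the grasp point (between the pads) lies 3 mm ahead of it; z points along the fingers, y is the line along which they close (so a half turn about z gives the same grasp; the last joint's range is limited). The gripper opens to 85 mm and grips with 20 to 120 N. Pads are 22 mm wide; open, the fingers measure 114 mm over their backs; the gripper's body (76 mm by 85 mm) begins 54 mm behind the grasp point. The pads swing forward as they close: fully open they stand 13 mm farther back than shut.
Start: joints at [-1.224, 0.628, 0.038, 1.517, -0.027, 0.996, -0.02], TCP at [260.743, 595.425, 253.313] pointing down, gripper open.
Joint ranges: [-3.06, 3.06], [-0.37, 2.12], [-1.25, 1.32], [0.18, 2.47], [-1.1, 4.24], [0.23, 1.98], [-2.94, 2.94]. Speed limits (rad/s): [2.57, 2.57, 3.14, 3.14, 3.14, 3.14, 3.14].

### API

Orientations are given as [roll, pitch, yaw] about the fixed x, y, z axes, in that order (R = Rz(yaw) Ry(pitch) Rx(roll)).
In Python, from cell import ctrl gives the robot as it stands.
- The arm moves only by the tool step_arm, never from a script. Its argument "plan" is a list of rows, each an object of numbers: "dx", "dy", "dz": the shift along the tool's x, y, z scaled (see below); "ax", "ay", "az": the turn, a rotation vector about the tool's x, y, z scaled (see below); "gripper": the opening, from 0 (shut) to 1 (fully open). A call has 1 to 20 rows; each row shifts and turns the commanded pose from where the row before left it, along the tool's axes as they then stand; what a row does not reach is not made up. The controller multiplies each number of a shift by 0.3 m and each number of a turn by 90 degrees. A row lasts 1/8 s, in which the tool goes at most 62.5 mm and 10.7 degrees, less where a joint would pass 70% of its speed; a pose out of reach is approached as far as the arm can. A call with a number of a shift or a turn outside -1 to 1 is refused whole. A call with a gripper value outside its range is refused whole. The fingers move at their own pace and stop on an object; the grip force is fixed at half the most. Time passes only in rows, so rows that do not move let the fingers close. It gives the time, the measured TCP pose, the force, the opening and the grip force at its end, in the units of the state.
- ctrl.read_state(): the state, without advancing time (a new reading comes with each control period).
- ctrl.get_image(name): name is "scene" or "top" or "wrist"; returns a dict with "color" (420x560x3 uint8, red, green, blue), "range_z" (420x560 float32, mm along the optical axis (not along the pixel's ray), 0 where there is no reading), "fx", "fy", "cx", "cy" (pixels), "T" (4x4, takes a point from camera to world coordinates); the wrist camera has in their place "T_tool_cam" (4x4, takes a point from camera to tool coordinates, whose origin is the TCP and whose axes are the flange's). Camera axes: x right, y down, z forward; pixel columns grow to the right and rows downward; lengths in mm; the calibration is good to about 2 mm. A picture is of the moment at which its call begins: read the wrist's pose just before it.
- ctrl.finish_job(): hands the job in; it is judged then, once.
The state is a dict: "clock": time; "qpos": joint angles; "qd": joint speeds; "tau": joint torques, N m; "eef_pos": TCP position; "tool_rot": TCP orientation; "force": force on the tool from outside, world axes, zero at the start; "torque": the same for the moment, N m; "width": finger opening in mm; "gripper_force": force on a finger pad.
Only numpy, scipy, OpenCV 4.12 (cv2) and the standard library are available. Lean on these libraries where they do the work, as an engineer would, in place of code of your own. Each camera call takes 0.05 s, during which the arm holds its last target. There are 200 camera calls.

### The job

Put the amber filter flat into the open barrel of the studio spot that stands face up on the desk. Then screw the retaining ring tight by its red pin, clockwise seen from above, all the way to its stop so that its jaws close over the filter, and let go.

Things in the scene. Friction and masses are not known exactly. Their poses are not given: they have to be found in the camera images.
- amber_filter: Amber (orange) colour filter, lying flat on the desk; like ones are blue and green. Round cell 56 mm across, 10 mm thick, with an upright loop handle over its middle: 32 mm long along the filter's x, 10 mm thick along y, its grip bar 34 to 44 mm above the underside. Origin: centre of the underside, z up. About 50 g. Any yaw will do in the barrel.
- spot_head: Black studio spot, fixed, face up; foot 132 mm across. Origin: centre of the underside, on the barrel's axis, z up. Heights above it: filter seat (lens) 40 mm, barrel rim 50, top of the aluminium retaining ring 68, top of a seated filter's handle 84. Bore 68 mm across; the ring is 100 mm across, its opening flares from 72 to 86 mm and lets the filter pass while its jaws are drawn back.
- clamp_ring (a joint): Angle of the retaining ring about the barrel's axis: 0 open, growing clockwise seen from above, 1.2 rad at the stop, fully clamped. Over this three brass jaws screw inward and down over the filter's edge, from 70 to 44 mm opening; the ring keeps its height. It stays where it is left; light friction (about 2 N at the pin). Starts at 0 to 0.25.
- ring_pin (a point): Grip point on the ring's upright red pin (round, 14 mm thick), 68 mm from the barrel's axis, 90 mm above the spot's origin; the pin's top is 11 mm higher, the ring's arm 28 mm lower. It follows an arc about the axis, clockwise from above, on the robot's side: from 215 degrees (counterclockwise from the spot's x) when open to 146 degrees at the stop.
There are look-alikes about, which are no part of the job. Leave any pink or white look-alike of the amber_filter alone.

How it is judged:
By the outcome, as a careful person would: the job done as asked, in the order asked, and still so for the second after the job is handed in, with the robot touching nothing.
It also fails if it takes over 48 s, if anything falls off the work surface, if the arm or the gripper's body presses on something with over 40 N, if the wrist force passes 120 N, or if a joint passes its speed limit or range.

## Working session

There is one attempt and no reset: what is moved stays moved. The work goes in short steps, Python scripts to look and compute and a tool call to move; the robot and the scene stay as the last step left them, time stands still between calls to the robot, and variables do not carry over. Pictures are saved under pics/ and viewed, at most 10 in all, crops included, and the job is handed in when it is done.

Besides the shell and the picture viewer there is one more tool, called after "Emit:" by a JSON object that holds its "op" and its "data", one argument or row to a line. step_arm: Moves the arm, as the interface text tells. Shifts and turns lie within -1 to 1; 1 stands for 0.3 m of shift or 90 degrees of turn. Its arguments: {"type":"object","properties":{"plan":{"type":"array"}},"required":["plan"]}

```bash
mkdir -p pics
cat > h.py <<'E'
import numpy as np,cv2
from cell import ctrl
def save(im,n): cv2.imwrite('pics/'+n,im['color'][:,:,::-1])
def pts(im,T=None):
    z=im['range_z'];v,u=np.mgrid[:z.shape[0],:z.shape[1]]
    P=np.stack([(u-im['cx'])*z/im['fx'],(v-im['cy'])*z/im['fy'],z,np.ones_like(z)],-1)
    return (P@(im['T'] if T is None else T).T)[...,:3]
def ray(im,u,v,h,T=None):
    T=im['T'] if T is None else T
    d=T[:3,:3]@np.array([(u-im['cx'])/im['fx'],(v-im['cy'])/im['fy'],1]);o=T[:3,3]
    return o+d*(h-o[2])/d[2]
E
python3 - <<'E'
from h import *
s=ctrl.read_state();print({k:np.round(v,3) for k,v in s.items()})
a=ctrl.get_image('top');b=ctrl.get_image('scene')
np.save('top.npy',a,allow_pickle=True);np.save('scene.npy',b,allow_pickle=True)
c=np.vstack([a['color'],b['color']]);
save(a,'t0.png');save(b,'s0.png');print(a['T'],b['T'],a['fx'])
E
```

```text
{'clock': np.float64(0.0), 'qpos': array([-1.224,  0.629,  0.038,  1.518, -0.027,  0.996, -0.02 ]), 'qd': array([-0.001, -0.   ,  0.   ,  0.001, -0.001,  0.001,  0.001]), 'tau': array([ 1.0000e-03, -5.6341e+01,  1.2260e+00, -1.9345e+01,  1.1000e-02,
        1.1000e-02,  0.0000e+00]), 'eef_pos': array([260.507, 594.857, 252.372]), 'tool_rot': array([-3.14 ,  0.   ,  2.729]), 'force': array([-0.39 ,  0.561, -0.718]), 'torque': array([ 0.011,  0.024, -0.061]), 'gripper_force': np.float64(0.0), 'width': np.float64(85.581)}
[[-1.23174860e-02 -9.92997121e-01  1.17494670e-01  3.65771629e+02]
 [-9.99901891e-01  1.14480823e-02 -8.07155578e-03  5.61733181e+01]
 [ 6.66994300e-03 -1.17582564e-01 -9.93040710e-01  1.15794611e+03]
 [ 0.00000000e+00  0.00000000e+00  0.00000000e+00  1.00000000e+00]] [[ 8.22137924e-01 -3.48805888e-01  4.49915198e-01  7.07447353e+01]
 [-5.69046050e-01 -5.26569694e-01  6.31593975e-01 -5.55871720e+02]
 [ 1.66080113e-02 -7.75279827e-01 -6.31399528e-01  6.67613029e+02]
 [ 0.00000000e+00  0.00000000e+00  0.00000000e+00  1.00000000e+00]] 483.79237863933486
```

View pics/t0.png

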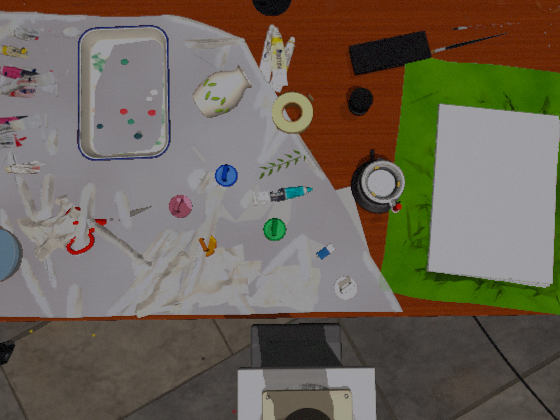

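View pics/s0.png

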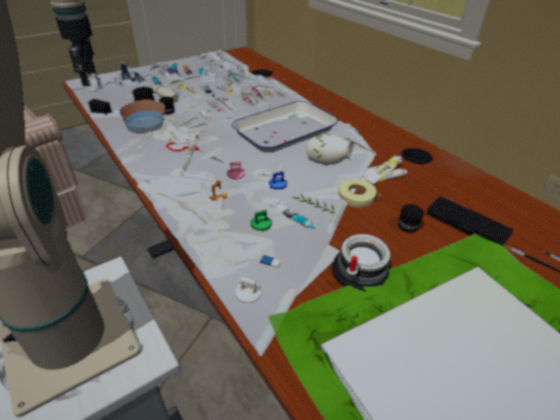

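The amber filter is at top (207,243) and scene (218,190). The spot is at top (381,183) and scene (363,258), with its red pin at top (396,206). Next I measure these and zoom in.

Run:
```python
from h import *
L=lambda n:np.load(n,allow_pickle=True).item()
a,b=L('top.npy'),L('scene.npy')
def mask(im,lo,hi,box):
    h=cv2.cvtColor(im['color'],cv2.COLOR_RGB2HSV);m=cv2.inRange(h,lo,hi)
    k=np.zeros_like(m);x0,y0,x1,y1=box;k[y0:y1,x0:x1]=1;return m*k
for n,im,fb,pb in(('top',a,(185,220,230,265),(385,190,405,220)),('scene',b,(195,170,240,210),(340,250,365,280))):
    P=pts(im)
    for w,lo,hi,bx in(('amber',(8,150,80),(25,255,255),fb),('pin',(0,150,100),(8,255,255),pb)):
        m=mask(im,lo,hi,bx);v,u=np.nonzero(m);Q=P[v,u]
        print(n,w,len(u),u.min(),u.max(),v.min(),v.max(),np.round(np.percentile(Q,[5,50,95],axis=0)),
          'top part',np.round(Q[Q[:,2]>np.percentile(Q[:,2],85)].mean(0)))
P=pts(a);z=P[...,2];
for lo,hi in((58,75),):
    m=((z>lo)&(z<hi)).astype(np.uint8);m[:, :345]=0;m[:,415:]=0;m[:140]=0;m[220:]=0
    Q=P[m>0];print('ring',len(Q),Q.min(0),Q.max(0),np.median(Q[:,2]))
    c,r=cv2.minEnclosingCircle(Q[:,:2].astype(np.float32));print(c,r)
z1=lambda im,x,y,s:cv2.resize(im['color'][y-s:y+s,x-s:x+s],(400,300) if 0 else (300,300),interpolation=cv2.INTER_CUBIC)
g=np.vstack([np.hstack([z1(a,207,243,30),z1(a,381,183,45)]),np.hstack([z1(b,218,190,30),z1(b,363,258,45)])])
cv2.imwrite('pics/z.png',g[:,:,::-1])
```

```text
top amber 169 199 216 235 256 [[415. 210.   8.]
 [433. 222.  13.]
 [450. 239.  46.]] top part [435. 234.  46.]
top pin 26 386 400 204 215 [[ 504. -210.   26.]
 [ 510. -206.  101.]
 [ 516. -202.  104.]] top part [ 508. -207.  104.]
scene amber 56 211 225 182 199 [[418. 212.   8.]
 [434. 224.  11.]
 [451. 236.  44.]] top part [434. 229.  44.]
scene pin 58 350 356 257 270 [[ 506. -214.   73.]
 [ 508. -211.   89.]
 [ 513. -207.  102.]] top part [ 509. -209.  101.]
ring 720 [ 501.71409822 -233.50898335   58.01771714] [ 625.08587517 -132.51074855   74.90709291] 64.19326910321536
(561.8881225585938, -189.4838409423828) 64.04991149902344
```

View pics/z.png

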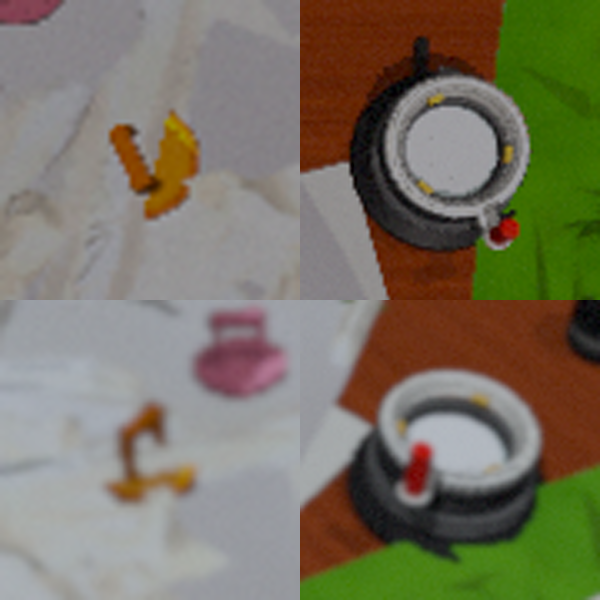

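The crops show the amber handle, with part of its disc either hidden by paper or out of view, and the open ring with the pin toward the robot's right. I'll fit the ring and check the depth around the amber filter.

Run:
```python
from h import *
L=lambda n:np.load(n,allow_pickle=True).item()
a,b=L('top.npy'),L('scene.npy')
P=pts(a);print(np.round(P[230:262:2,192:226:2,2]).astype(int))
# ring outer edge: bright grey mask -> contour -> ray at 68 ; two views
for n,im,bx in(('top',a,(345,140,415,225)),('scene',b,(330,230,395,290))):
    P=pts(im);z=P[...,2];h=cv2.cvtColor(im['color'],cv2.COLOR_RGB2HSV)
    m=((z>60)&(z<74)&(h[...,1]<60)&(h[...,2]>70)).astype(np.uint8);k=np.zeros_like(m);k[bx[1]:bx[3],bx[0]:bx[2]]=1;m*=k
    Q=P[m>0];Q=Q[np.hypot(Q[:,0]-508,Q[:,1]+207)>28]
    A=np.c_[2*Q[:,:2],np.ones(len(Q))];s=np.linalg.lstsq(A,(Q[:,:2]**2).sum(1),rcond=None)[0]
    print(n,len(Q),s[:2],np.sqrt(s[2]+s[0]**2+s[1]**2),np.percentile(Q[:,2],[10,50,90]),cv2.minEnclosingCircle(Q[:,:2].astype(np.float32)))
w=ctrl.get_image('wrist');print(w['T_tool_cam'],w['fx'])
```

```text
[[ 5  3  8  8  9  9 14 17 16 12 11  8  3  1  7  6  1]
 [ 5 10  6 12 12 10 15 16 17 17  8  3  2  0  1  5  1]
 [ 4  1 13 10  9 11 20 21 15 15  7  3  1  2 -2  2  2]
 [ 5  6 13 14 12 13 17 20 17  9 10  4  4  4  1  1  2]
 [ 5 11 11 16 44 42 13 20 15 12 13 13  1  5  3  8  4]
 [ 6 12 15 14 46 45 19 20 14 14 14  6  4  3  6  5  3]
 [ 7 11 13 15 47 42 41 19 13 11 11 12 10  0  3  1  3]
 [11 10 17 11 22 44 46 16 12 13  9 15 11  1 -2  3  3]
 [ 7 15 17 14 17 43 47 45  9  4  9 11 10  5  6  3  0]
 [10 14 12 18 18 16 43 41 11  9 14 12 18 22 25 21 20]
 [11 17 13 17 16 20 47 42 24  9 12 14 12 17 21 23 19]
 [12 17 15 12 15 20 18  4 13 10  8 10  9 13 16 15 16]
 [16 18 12 17 22 18 19 12 13 10  9  3  9 10 11 15 16]
 [15 18 14 14 21 16 12  7 10  3  3  5 10  9  9  5 10]
 [18 16 16 20 20 17 16  9  2  5  3  6 13  8 11  5 10]
 [16 17 15 18 19 15  8  7  8  9  4  8  8  8  4  7  4]]
top 541 [ 573.50251297 -182.06793844] 44.44084025890156 [61.36433848 64.72514108 68.99709675] ((573.8823852539062, -183.03941345214844), 50.73201370239258)
scene 496 [ 573.26421278 -183.79690535] 44.95136117433088 [61.06189802 63.69706413 67.3797806 ] ((574.3751220703125, -181.87451171875), 52.135921478271484)
[[-1.25438444e-03 -9.57047031e-01 -2.89930003e-01  7.43965740e+01]
 [ 9.99999197e-01 -1.14853504e-03 -5.35237402e-04  1.36516391e+00]
 [ 1.79252600e-04 -2.89930442e-01  9.57047704e-01 -1.20174288e+02]
 [ 0.00000000e+00  0.00000000e+00  0.00000000e+00  1.00000000e+00]] 328.0573736325683
```

Emit:
{"op": "step_arm", "data": {
  "plan": [
    {"dx":-0.113,"dy":-0.098,"dz":0.01,"gripper":1},
    {"dx":-0.113,"dy":-0.098,"dz":0.025,"gripper":1},
    {"dx":-0.113,"dy":-0.098,"dz":0.025,"gripper":1},
    {"dx":-0.113,"dy":-0.098,"dz":0.025,"gripper":1},
    {"dx":-0.113,"dy":-0.098,"dz":0.025,"gripper":1},
    {"dx":-0.113,"dy":-0.098,"dz":0.025,"gripper":1},
    {"dx":-0.113,"dy":-0.098,"dz":0.025,"gripper":1},
    {"dx":-0.113,"dy":-0.098,"dz":0.025,"gripper":1},
    {"dx":-0.113,"dy":-0.098,"dz":0.025,"gripper":1},
    {"az":-0.104,"gripper":1},
    {"az":-0.104,"gripper":1},
    {"az":-0.104,"gripper":1},
    {"az":-0.104,"gripper":1},
    {"az":-0.104,"gripper":1},
    {"gripper":1},
    {"gripper":1}
  ]
}}

```text
invalid input
```

```bash
cat >> h.py <<'E'
from scipy.spatial.transform import Rotation as Ro
def wrist():
    s=ctrl.read_state();im=ctrl.get_image('wrist')
    T=np.eye(4);T[:3,:3]=Ro.from_euler('xyz',s['tool_rot']).as_matrix();T[:3,3]=s['eef_pos']
    im['T']=T@im['T_tool_cam'];return s,im
def totool(s,d): # world shift -> plan units
    return np.round(Ro.from_euler('xyz',s['tool_rot']).as_matrix().T@np.array(d)/300,3)
def rect(Q):
    c,wh,an=cv2.minAreaRect(Q[:,:2].astype(np.float32));
    bx=cv2.boxPoints((c,wh,an));e=[bx[1]-bx[0],bx[2]-bx[1]];l=max(e,key=np.linalg.norm)
    return np.round(c,1),np.round(wh,1),round(float(np.degrees(np.arctan2(l[1],l[0]))%180),1)
E
python3 - <<'E'
from h import *
s,im=wrist();np.save('w1.npy',im,allow_pickle=True);save(im,'w1.png')
print(s['eef_pos'],s['tool_rot'],s['qpos'].round(2))
P=pts(im);h=cv2.cvtColor(im['color'],cv2.COLOR_RGB2HSV)
m=cv2.inRange(h,(8,150,60),(25,255,255))>0
for lo,hi in((37,60),(3,25)):
    Q=P[m&(P[...,2]>lo)&(P[...,2]<hi)];print(len(Q),rect(Q),np.percentile(Q[:,2],[5,50,95]))
E
```

```text
[260.57908538 595.00582356 252.60798133] [-3.14015293e+00  5.17763272e-07  2.72873497e+00] [-1.22  0.63  0.04  1.52 -0.03  1.   -0.02]
186 (array([437. , 238.7]), array([29.5,  8.8]), 23.8) [37.45494444 41.99627536 43.96088495]
74 (array([443.8, 229.5]), array([16.9, 34.2]), 102.3) [ 8.51908417  9.68398421 23.18461902]
```

View pics/w1.png

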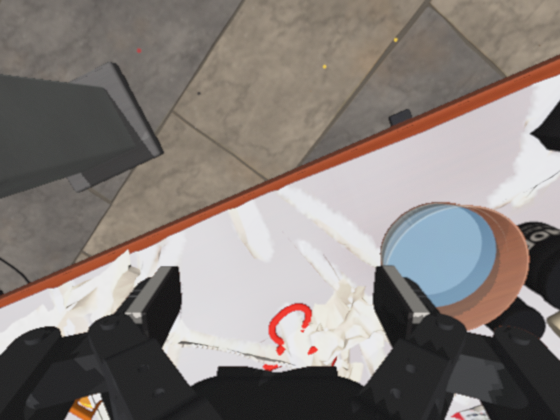

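The arm has not moved: the picture shows bowls at (440,260) and the handle only at the lower edge (85,408). The plan was refused, probably because each row needs every field.

Emit:
{"op": "step_arm", "data": {
  "plan": [
    {"dx":-0.113,"dy":-0.098,"dz":0.01,"ax":0,"ay":0,"az":0,"gripper":1},
    {"dx":-0.113,"dy":-0.098,"dz":0.025,"ax":0,"ay":0,"az":0,"gripper":1},
    {"dx":-0.113,"dy":-0.098,"dz":0.025,"ax":0,"ay":0,"az":0,"gripper":1},
    {"dx":-0.113,"dy":-0.098,"dz":0.025,"ax":0,"ay":0,"az":0,"gripper":1},
    {"dx":-0.113,"dy":-0.098,"dz":0.025,"ax":0,"ay":0,"az":0,"gripper":1},
    {"dx":-0.113,"dy":-0.098,"dz":0.025,"ax":0,"ay":0,"az":0,"gripper":1},
    {"dx":-0.113,"dy":-0.098,"dz":0.025,"ax":0,"ay":0,"az":0,"gripper":1},
    {"dx":-0.113,"dy":-0.098,"dz":0.025,"ax":0,"ay":0,"az":0,"gripper":1},
    {"dx":-0.113,"dy":-0.098,"dz":0.025,"ax":0,"ay":0,"az":0,"gripper":1},
    {"dx":0,"dy":0,"dz":0,"ax":0,"ay":0,"az":-0.104,"gripper":1},
    {"dx":0,"dy":0,"dz":0,"ax":0,"ay":0,"az":-0.104,"gripper":1},
    {"dx":0,"dy":0,"dz":0,"ax":0,"ay":0,"az":-0.104,"gripper":1},
    {"dx":0,"dy":0,"dz":0,"ax":0,"ay":0,"az":-0.104,"gripper":1},
    {"dx":0,"dy":0,"dz":0,"ax":0,"ay":0,"az":-0.104,"gripper":1},
    {"dx":0,"dy":0,"dz":0,"ax":0,"ay":0,"az":0,"gripper":1},
    {"dx":0,"dy":0,"dz":0,"ax":0,"ay":0,"az":0,"gripper":1}
  ]
}}

```text
clock: 2.2
eef_pos: [434.1, 230.5, 190.3]
tool_rot: [-3.142, -0.0, -2.741]
force: [-0.3, -0.6, -0.2]
width: 85.2
gripper_force: 0.0
```

```bash
cat > m.py <<'E'
from h import *
import sys
n=sys.argv[1]
s,im=wrist();np.save(n+'.npy',im,allow_pickle=True);save(im,n+'.png')
print(s['eef_pos'],s['tool_rot'],s['qpos'].round(2))
P=pts(im);h=cv2.cvtColor(im['color'],cv2.COLOR_RGB2HSV)
m=cv2.inRange(h,(8,150,60),(25,255,255))>0
for lo,hi in((37,60),(3,25)):
    Q=P[m&(P[...,2]>lo)&(P[...,2]<hi)];print(len(Q),rect(Q),np.percentile(Q[:,2],[5,50,95]))
E
python3 m.py w2
```

```text
[434.09571689 230.51652708 190.25320053] [-3.14157192e+00 -1.37125843e-04 -2.74051999e+00] [-0.39  0.5  -0.22  2.01  0.17  0.64  1.25]
352 (array([438.1, 236.2]), array([30.5,  8.7]), 25.6) [41.87259086 43.43588575 44.53823048]
421 (array([434.2, 220.1]), array([19.3, 49.9]), 164.6) [ 8.62004017  9.79286589 16.54023048]
```

View pics/w2.png

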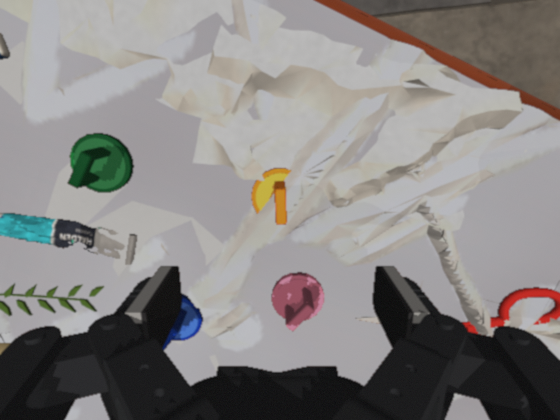

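The handle is at (281,203). It sits on (438,236) with its bar at 26 degrees and its top at 44 mm, which matches the given size. Going down on it.

Emit:
{"op": "step_arm", "data": {
  "plan": [
    {"dx":-0.02,"dy":0.012,"dz":0.02,"ax":0,"ay":0,"az":-0.029,"gripper":0.5},
    {"dx":0,"dy":0,"dz":0.08,"ax":0,"ay":0,"az":0,"gripper":0.5},
    {"dx":0,"dy":0,"dz":0.08,"ax":0,"ay":0,"az":0,"gripper":0.5},
    {"dx":0,"dy":0,"dz":0.08,"ax":0,"ay":0,"az":0,"gripper":0.5},
    {"dx":0,"dy":0,"dz":0.08,"ax":0,"ay":0,"az":0,"gripper":0.5},
    {"dx":0,"dy":0,"dz":0.06,"ax":0,"ay":0,"az":0,"gripper":0.5},
    {"dx":0,"dy":0,"dz":0.04,"ax":0,"ay":0,"az":0,"gripper":0.5},
    {"dx":0,"dy":0,"dz":0.03,"ax":0,"ay":0,"az":0,"gripper":0.5},
    {"dx":0,"dy":0,"dz":0.017,"ax":0,"ay":0,"az":0,"gripper":0.5},
    {"dx":0,"dy":0,"dz":0,"ax":0,"ay":0,"az":0,"gripper":0.5}
  ]
}}

```text
clock: 3.5
eef_pos: [438.2, 236.4, 44.2]
tool_rot: [-3.142, 0.0, -2.692]
force: [0.8, -0.2, 0.3]
width: 42.8
gripper_force: 0.0
```

Emit:
{"op": "step_arm", "data": {
  "plan": [
    {"dx":0,"dy":0,"dz":0,"ax":0,"ay":0,"az":0,"gripper":0},
    {"dx":0,"dy":0,"dz":0,"ax":0,"ay":0,"az":0,"gripper":0},
    {"dx":0,"dy":0,"dz":0,"ax":0,"ay":0,"az":0,"gripper":0},
    {"dx":0,"dy":0,"dz":0,"ax":0,"ay":0,"az":0,"gripper":0},
    {"dx":0,"dy":0,"dz":0,"ax":0,"ay":0,"az":0,"gripper":0},
    {"dx":0,"dy":0,"dz":0,"ax":0,"ay":0,"az":0,"gripper":0}
  ]
}}

```text
clock: 4.25
eef_pos: [438.5, 236.3, 44.5]
tool_rot: [-3.141, 0.001, -2.692]
force: [0.7, -0.6, 5.3]
width: 8.9
gripper_force: 59.6
```

Emit:
{"op": "step_arm", "data": {
  "plan": [
    {"dx":0,"dy":0,"dz":-0.02,"ax":0,"ay":0,"az":0,"gripper":0},
    {"dx":0,"dy":0,"dz":-0.05,"ax":0,"ay":0,"az":0,"gripper":0},
    {"dx":0,"dy":0,"dz":-0.1,"ax":0,"ay":0,"az":0,"gripper":0},
    {"dx":0,"dy":0,"dz":-0.1,"ax":0,"ay":0,"az":0,"gripper":0},
    {"dx":0,"dy":0,"dz":-0.1,"ax":0,"ay":0,"az":0,"gripper":0},
    {"dx":0,"dy":0,"dz":-0.1,"ax":0,"ay":0,"az":0,"gripper":0},
    {"dx":0,"dy":0,"dz":-0.05,"ax":0,"ay":0,"az":0,"gripper":0}
  ]
}}

```text
clock: 5.12
eef_pos: [438.5, 236.6, 202.3]
tool_rot: [3.141, 0.003, -2.692]
force: [0.1, -0.2, -1.3]
width: 8.6
gripper_force: 58.9
```

Emit:
{"op": "step_arm", "data": {
  "plan": [
    {"dx":0.017,"dy":-0.121,"dz":0,"ax":0,"ay":0,"az":0,"gripper":0},
    {"dx":0.017,"dy":-0.121,"dz":0,"ax":0,"ay":0,"az":0,"gripper":0},
    {"dx":0.017,"dy":-0.121,"dz":0,"ax":0,"ay":0,"az":0,"gripper":0},
    {"dx":0.017,"dy":-0.121,"dz":0,"ax":0,"ay":0,"az":0,"gripper":0},
    {"dx":0.017,"dy":-0.121,"dz":0,"ax":0,"ay":0,"az":0,"gripper":0},
    {"dx":0.017,"dy":-0.121,"dz":0,"ax":0,"ay":0,"az":0,"gripper":0},
    {"dx":0.017,"dy":-0.121,"dz":0,"ax":0,"ay":0,"az":0,"gripper":0},
    {"dx":0.017,"dy":-0.121,"dz":0,"ax":0,"ay":0,"az":0,"gripper":0},
    {"dx":0.017,"dy":-0.121,"dz":0,"ax":0,"ay":0,"az":0,"gripper":0},
    {"dx":0.017,"dy":-0.121,"dz":0,"ax":0,"ay":0,"az":0,"gripper":0},
    {"dx":0.017,"dy":-0.121,"dz":0,"ax":0,"ay":0,"az":0,"gripper":0},
    {"dx":0.017,"dy":-0.121,"dz":0,"ax":0,"ay":0,"az":0,"gripper":0},
    {"dx":0,"dy":0,"dz":0,"ax":0,"ay":0,"az":0.1,"gripper":0},
    {"dx":0,"dy":0,"dz":0,"ax":0,"ay":0,"az":0.1,"gripper":0},
    {"dx":0,"dy":0,"dz":0,"ax":0,"ay":0,"az":0.1,"gripper":0},
    {"dx":0,"dy":0,"dz":0,"ax":0,"ay":0,"az":0.1,"gripper":0},
    {"dx":0,"dy":0,"dz":0,"ax":0,"ay":0,"az":0.1,"gripper":0},
    {"dx":0,"dy":0,"dz":0,"ax":0,"ay":0,"az":0,"gripper":0},
    {"dx":0,"dy":0,"dz":0,"ax":0,"ay":0,"az":0,"gripper":0}
  ]
}}

```text
clock: 7.5
eef_pos: [572.1, -182.4, 200.0]
tool_rot: [3.142, -0.001, 2.808]
force: [-0.6, -0.0, -0.5]
width: 8.4
gripper_force: 59.0
```

Run:
```python
from h import *
s,im=wrist();np.save('w3.npy',im,allow_pickle=True);save(im,'w3.png')
print(s['eef_pos'],s['tool_rot'],s['qpos'].round(2),s['force'].round(1),s['width'])
P=pts(im);z=P[...,2];h=cv2.cvtColor(im['color'],cv2.COLOR_RGB2HSV)
m=cv2.inRange(h,(8,150,60),(25,255,255))>0
Q=P[m&(z>130)];print('filter',len(Q),np.percentile(Q,[2,50,98],axis=0).round(1),rect(Q))
d=np.hypot(P[...,0]-573.5,P[...,1]+183)
m=(z>60)&(z<74)&(h[...,1]<60)&(h[...,2]>70)&(d<60)&(np.hypot(P[...,0]-508,P[...,1]+207)>28);Q=P[m]
A=np.c_[2*Q[:,:2],np.ones(len(Q))];c=np.linalg.lstsq(A,(Q[:,:2]**2).sum(1),rcond=None)[0]
print('ring',len(Q),c[:2],np.sqrt(c[2]+c[0]**2+c[1]**2),cv2.minEnclosingCircle(Q[:,:2].astype(np.float32)),np.percentile(z[m],[5,50,95]))
m=((h[...,0]<7)|(h[...,0]>174))&(h[...,1]>150)&(h[...,2]>80)&(d<100)&(z>65);Q=P[m];print('pin',len(Q),np.percentile(Q,[5,50,95],axis=0).round(1),np.median(Q[Q[:,2]>96],axis=0))
```

```text
[ 572.11517571 -182.3945949   199.99762892] [ 3.14150629e+00 -6.88432707e-04  2.80849690e+00] [ 0.29  0.62 -0.04  1.72  0.03  0.81  1.47] [-0.6 -0.  -0.5] 8.424934437755804
filter 6283 [[ 502.4 -205.8  160.8]
 [ 559.8 -176.9  165.7]
 [ 585.3 -155.9  320.2]] (array([ 556.8, -174.9]), array([84.9, 77.1]), 23.8)
ring 2818 [ 575.8318644  -179.56494648] 44.42705208603017 ((576.6369018554688, -179.78089904785156), 51.027957916259766) [61.19718927 63.80926789 67.66098733]
pin 410 [[ 508.1 -208.9   77.3]
 [ 513.1 -202.2  100.6]
 [ 518.4 -198.2  102.1]] [ 513.44581824 -203.7606149   100.84204742]
```

View pics/w3.png

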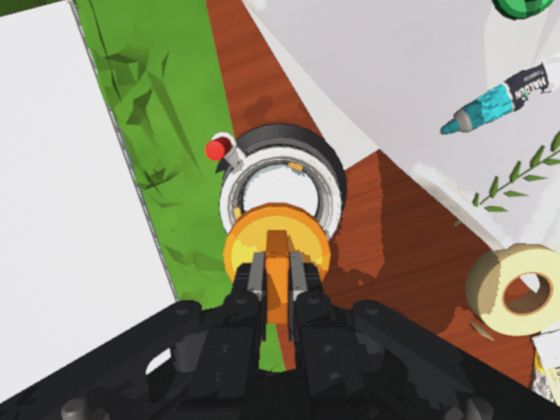

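The held filter is at (277,255), above and in front of the open ring at (283,190), and the pin is at (216,148). I'll measure the cell centre with the same camera to get the relative offset.

Run:
```python
from h import *
im=np.load('w3.npy',allow_pickle=True).item()
P=pts(im);z=P[...,2];h=cv2.cvtColor(im['color'],cv2.COLOR_RGB2HSV)
m=(cv2.inRange(h,(8,150,60),(25,255,255))>0)&(z>150)&(z<180)
m[:195]=0;m[330:]=0
Q=P[m];Q=Q[np.hypot(Q[:,0]-572,Q[:,1]+182)<40]
print(np.percentile(Q[:,2],[5,50,95]),cv2.minEnclosingCircle(Q[:,:2].astype(np.float32)))
b=np.array([]);e=[]
# rim pixels: topmost amber pixel per column -> ray onto z=166, circle fit
for u in range(226,331,3):
    v=np.nonzero(m[:,u])[0]
    if len(v): e.append(ray(im,u,v[0],166)[:2])
e=np.array(e);A=np.c_[2*e,np.ones(len(e))];c=np.linalg.lstsq(A,(e**2).sum(1),rcond=None)[0];print(c[:2],np.sqrt(c[2]+c[0]**2+c[1]**2))
```

```text
[162.44758789 165.2628095  167.02245225] ((571.7196044921875, -181.24874877929688), 27.8686466217041)
[ 568.67466803 -180.24231204] 26.26649094889156
```

Emit:
{"op": "step_arm", "data": {
  "plan": [
    {"dx":-0.01,"dy":0.004,"dz":0.0,"ax":0,"ay":0,"az":0,"gripper":0},
    {"dx":0,"dy":0,"dz":0.06,"ax":0,"ay":0,"az":0,"gripper":0},
    {"dx":0,"dy":0,"dz":0.06,"ax":0,"ay":0,"az":0,"gripper":0},
    {"dx":0,"dy":0,"dz":0.06,"ax":0,"ay":0,"az":0,"gripper":0},
    {"dx":0,"dy":0,"dz":0.05,"ax":0,"ay":0,"az":0,"gripper":0},
    {"dx":0,"dy":0,"dz":0.03,"ax":0,"ay":0,"az":0,"gripper":0},
    {"dx":0,"dy":0,"dz":0.03,"ax":0,"ay":0,"az":0,"gripper":0},
    {"dx":0,"dy":0,"dz":0.02,"ax":0,"ay":0,"az":0,"gripper":0},
    {"dx":0,"dy":0,"dz":0.02,"ax":0,"ay":0,"az":0,"gripper":0},
    {"dx":0,"dy":0,"dz":0,"ax":0,"ay":0,"az":0,"gripper":0},
    {"dx":0,"dy":0,"dz":0,"ax":0,"ay":0,"az":0,"gripper":0}
  ]
}}

```text
clock: 8.93
eef_pos: [575.8, -182.5, 101.4]
tool_rot: [3.142, 0.001, 2.806]
force: [0.3, 0.1, -0.8]
width: 8.8
gripper_force: 59.0
```

Emit:
{"op": "step_arm", "data": {
  "plan": [
    {"dx":0,"dy":0,"dz":0.014,"ax":0,"ay":0,"az":0,"gripper":0},
    {"dx":0,"dy":0,"dz":0.014,"ax":0,"ay":0,"az":0,"gripper":0},
    {"dx":0,"dy":0,"dz":0.014,"ax":0,"ay":0,"az":0,"gripper":0},
    {"dx":0,"dy":0,"dz":0.012,"ax":0,"ay":0,"az":0,"gripper":0},
    {"dx":0,"dy":0,"dz":0,"ax":0,"ay":0,"az":0,"gripper":0},
    {"dx":0,"dy":0,"dz":0,"ax":0,"ay":0,"az":0,"gripper":0}
  ]
}}

```text
clock: 9.68
eef_pos: [575.6, -182.4, 84.9]
tool_rot: [3.142, -0.0, 2.806]
force: [0.9, 0.3, -0.1]
width: 8.6
gripper_force: 59.0
```

Emit:
{"op": "step_arm", "data": {
  "plan": [
    {"dx":0,"dy":0,"dz":0.002,"ax":0,"ay":0,"az":0,"gripper":0.3},
    {"dx":0,"dy":0,"dz":0,"ax":0,"ay":0,"az":0,"gripper":0.3},
    {"dx":0,"dy":0,"dz":0,"ax":0,"ay":0,"az":0,"gripper":0.3},
    {"dx":0,"dy":0,"dz":0,"ax":0,"ay":0,"az":0,"gripper":0.3},
    {"dx":0,"dy":0,"dz":-0.03,"ax":0,"ay":0,"az":0,"gripper":0.3},
    {"dx":0,"dy":0,"dz":-0.06,"ax":0,"ay":0,"az":0,"gripper":0.3},
    {"dx":0,"dy":0,"dz":-0.1,"ax":0,"ay":0,"az":0,"gripper":0.3},
    {"dx":0,"dy":0,"dz":-0.1,"ax":0,"ay":0,"az":0,"gripper":0.3},
    {"dx":0,"dy":0,"dz":-0.1,"ax":0,"ay":0,"az":0,"gripper":0.3},
    {"dx":0,"dy":0,"dz":-0.04,"ax":0,"ay":0,"az":0,"gripper":0.3},
    {"dx":0,"dy":0,"dz":0,"ax":0,"ay":0,"az":0,"gripper":0.3},
    {"dx":0,"dy":0,"dz":0,"ax":0,"ay":0,"az":0,"gripper":0.3}
  ]
}}

```text
clock: 11.18
eef_pos: [574.8, -182.3, 212.4]
tool_rot: [-3.141, -0.002, 2.806]
force: [-0.2, 0.7, 0.2]
width: 25.7
gripper_force: 0.0
```

```bash
cat > r.py <<'E'
from h import *
import sys
n=sys.argv[1]
s,im=wrist();np.save(n+'.npy',im,allow_pickle=True);save(im,n+'.png')
print(s['eef_pos'],s['tool_rot'],s['qpos'].round(2),s['force'].round(1),s['width'])
P=pts(im);z=P[...,2];h=cv2.cvtColor(im['color'],cv2.COLOR_RGB2HSV)
d=np.hypot(P[...,0]-573.5,P[...,1]+183)
amb=(cv2.inRange(h,(8,150,60),(25,255,255))>0)&(d<40)
for lo,hi in((77,95),(40,60)):
    Q=P[amb&(z>lo)&(z<hi)]
    if len(Q):print('filter',len(Q),np.percentile(Q[:,2],[5,50,95]),cv2.minEnclosingCircle(Q[:,:2].astype(np.float32)),rect(Q))
R=((h[...,0]<7)|(h[...,0]>174))&(h[...,1]>150)&(h[...,2]>80)&(d<100)&(z>65)
Q=P[R];p=np.median(Q[Q[:,2]>97],axis=0);print('pin',len(Q),p,rect(Q[Q[:,2]>97]))
m=(z>60)&(z<74)&(h[...,1]<60)&(h[...,2]>70)&(d<60)&(np.hypot(P[...,0]-p[0],P[...,1]-p[1])>28);Q=P[m]
A=np.c_[2*Q[:,:2],np.ones(len(Q))];c=np.linalg.lstsq(A,(Q[:,:2]**2).sum(1),rcond=None)[0]
print('ring',len(Q),c[:2],np.sqrt(c[2]+c[0]**2+c[1]**2),np.percentile(z[m],[5,50,95]))
q=p[:2]-c[:2];print('pin r,ang',np.hypot(*q),np.degrees(np.arctan2(q[1],q[0]))%360)
E
python3 r.py w4
```

```text
[ 574.82104442 -182.26253942  212.4344351 ] [-3.14147230e+00 -1.97361957e-03  2.80573525e+00] [ 0.28  0.61 -0.04  1.7   0.03  0.84  1.47] [-0.2  0.7  0.2] 25.68916113661101
filter 495 [80.98479668 83.28775555 84.54241644] ((574.5284423828125, -181.43699645996094), 15.665815353393555) (array([ 574.4, -181.5]), array([ 9.7, 30.6]), 160.8)
filter 1321 [48.57797685 49.87757998 52.16694578] ((575.63427734375, -178.86758422851562), 36.06882095336914) (array([ 579.1, -184.1]), array([64.1, 60.6]), 5.8)
pin 363 [ 513.53750995 -203.7703333   100.97131972] (array([ 547.5, -163.9]), array([110.2,  52.1]), 27.6)
ring 3608 [ 576.10538249 -179.59755422] 44.45187166793665 [60.96725472 63.9390411  67.58223636]
pin r,ang 67.07504694453057 201.12378556037288
```

View pics/w4.png

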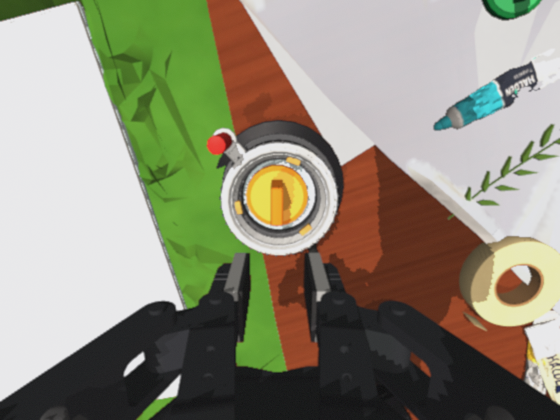

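The filter is seated flat at (277,197): cell top 50 mm, handle top 84 mm. The pin at (217,145) is still at 201 degrees, radius 67 mm. Next I take the pin with the closing line tangential to the ring.

Emit:
{"op": "step_arm", "data": {
  "plan": [
    {"dx":0.057,"dy":-0.047,"dz":0,"ax":0,"ay":0,"az":0,"gripper":0.55},
    {"dx":0.057,"dy":-0.047,"dz":0,"ax":0,"ay":0,"az":0,"gripper":0.55},
    {"dx":0.057,"dy":-0.047,"dz":0,"ax":0,"ay":0,"az":0,"gripper":0.55},
    {"dx":0,"dy":0,"dz":0,"ax":0,"ay":0,"az":-0.111,"gripper":0.55},
    {"dx":0,"dy":0,"dz":0,"ax":0,"ay":0,"az":-0.111,"gripper":0.55},
    {"dx":0,"dy":0,"dz":0,"ax":0,"ay":0,"az":-0.111,"gripper":0.55},
    {"dx":0,"dy":0,"dz":0,"ax":0,"ay":0,"az":-0.111,"gripper":0.55},
    {"dx":0,"dy":0,"dz":0.08,"ax":0,"ay":0,"az":0,"gripper":0.55},
    {"dx":0,"dy":0,"dz":0.08,"ax":0,"ay":0,"az":0,"gripper":0.55},
    {"dx":0,"dy":0,"dz":0.08,"ax":0,"ay":0,"az":0,"gripper":0.55},
    {"dx":0,"dy":0,"dz":0.05,"ax":0,"ay":0,"az":0,"gripper":0.55},
    {"dx":0,"dy":0,"dz":0,"ax":0,"ay":0,"az":0,"gripper":0.55},
    {"dx":0,"dy":0,"dz":0,"ax":0,"ay":0,"az":0,"gripper":0.55}
  ]
}}

```text
clock: 12.85
eef_pos: [513.6, -205.6, 126.8]
tool_rot: [-3.141, 0.001, -2.78]
force: [-0.4, -0.4, 0.7]
width: 46.6
gripper_force: 0.0
```

```bash
python3 r.py w5 | grep -v filter
```

```text
[ 513.63312032 -205.59054127  126.84760852] [-3.14109121e+00  6.75899030e-04 -2.78000950e+00] [ 0.46  0.67 -0.2   1.9   0.23  0.59  2.05] [-0.4 -0.4  0.7] 46.62479928958214
pin 1019 [ 512.44372157 -205.5376179   100.76839529] (array([ 512.9, -205.3]), array([12.8, 12.7]), 59.7)
ring 1706 [ 573.96270716 -181.41520755] 42.97226121388079 [60.68272588 63.43050783 67.36072594]
pin r,ang 66.07931800879128 201.4108044658567
```

View pics/w5.png

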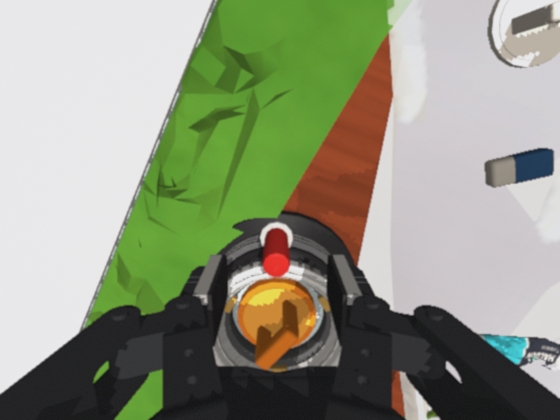

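The pin at (277,258) is centred between the fingers, within 1 mm. Going down and closing.

Emit:
{"op": "step_arm", "data": {
  "plan": [
    {"dx":0,"dy":0,"dz":0.05,"ax":0,"ay":0,"az":0,"gripper":0.55},
    {"dx":0,"dy":0,"dz":0.04,"ax":0,"ay":0,"az":0,"gripper":0.55},
    {"dx":0,"dy":0,"dz":0.017,"ax":0,"ay":0,"az":0,"gripper":0.55},
    {"dx":0,"dy":0,"dz":0,"ax":0,"ay":0,"az":0,"gripper":0},
    {"dx":0,"dy":0,"dz":0,"ax":0,"ay":0,"az":0,"gripper":0},
    {"dx":0,"dy":0,"dz":0,"ax":0,"ay":0,"az":0,"gripper":0},
    {"dx":0,"dy":0,"dz":0,"ax":0,"ay":0,"az":0,"gripper":0},
    {"dx":0,"dy":0,"dz":0,"ax":0,"ay":0,"az":0,"gripper":0}
  ]
}}

```text
clock: 13.9
eef_pos: [513.3, -205.6, 94.5]
tool_rot: [-3.141, 0.0, -2.78]
force: [0.5, 0.2, 1.0]
width: 12.0
gripper_force: 58.4
```

Emit:
{"op": "step_arm", "data": {
  "plan": [
    {"dx":-0.001,"dy":0.02,"dz":0,"ax":0,"ay":0,"az":0.056,"gripper":0},
    {"dx":-0.001,"dy":0.02,"dz":0,"ax":0,"ay":0,"az":0.056,"gripper":0},
    {"dx":-0.001,"dy":0.02,"dz":0,"ax":0,"ay":0,"az":0.056,"gripper":0},
    {"dx":-0.001,"dy":0.02,"dz":0,"ax":0,"ay":0,"az":0.056,"gripper":0},
    {"dx":-0.001,"dy":0.02,"dz":0,"ax":0,"ay":0,"az":0.056,"gripper":0},
    {"dx":0,"dy":0,"dz":0,"ax":0,"ay":0,"az":0,"gripper":0}
  ]
}}

```text
clock: 14.65
eef_pos: [509.0, -175.7, 94.5]
tool_rot: [-3.141, -0.0, 3.064]
force: [-1.9, -0.1, 2.7]
width: 12.1
gripper_force: 58.6
```

Emit:
{"op": "step_arm", "data": {
  "plan": [
    {"dx":-0.001,"dy":0.02,"dz":0,"ax":0,"ay":0,"az":0.056,"gripper":0},
    {"dx":-0.001,"dy":0.02,"dz":0,"ax":0,"ay":0,"az":0.056,"gripper":0},
    {"dx":-0.001,"dy":0.02,"dz":0,"ax":0,"ay":0,"az":0.056,"gripper":0},
    {"dx":-0.001,"dy":0.02,"dz":0,"ax":0,"ay":0,"az":0.056,"gripper":0},
    {"dx":-0.001,"dy":0.02,"dz":0,"ax":0,"ay":0,"az":0.056,"gripper":0},
    {"dx":0,"dy":0,"dz":0,"ax":0,"ay":0,"az":0,"gripper":0}
  ]
}}

```text
clock: 15.4
eef_pos: [517.9, -147.3, 94.5]
tool_rot: [-3.142, -0.001, 2.626]
force: [-2.0, -0.2, 4.0]
width: 12.1
gripper_force: 58.9
```

Emit:
{"op": "step_arm", "data": {
  "plan": [
    {"dx":0,"dy":0.01,"dz":0,"ax":0,"ay":0,"az":0.028,"gripper":0},
    {"dx":0,"dy":0.01,"dz":0,"ax":0,"ay":0,"az":0.028,"gripper":0},
    {"dx":0,"dy":0,"dz":0,"ax":0,"ay":0,"az":0,"gripper":0}
  ]
}}

```text
clock: 15.78
eef_pos: [521.1, -142.2, 94.5]
tool_rot: [3.142, -0.0, 2.534]
force: [-3.3, 0.6, 5.4]
width: 12.2
gripper_force: 59.1
```

Emit:
{"op": "step_arm", "data": {
  "plan": [
    {"dx":0,"dy":0.01,"dz":0,"ax":0,"ay":0,"az":0.028,"gripper":0},
    {"dx":0,"dy":0.01,"dz":0,"ax":0,"ay":0,"az":0.028,"gripper":0},
    {"dx":0,"dy":0,"dz":0,"ax":0,"ay":0,"az":0,"gripper":0}
  ]
}}

```text
clock: 16.15
eef_pos: [524.7, -137.5, 94.4]
tool_rot: [-3.142, -0.0, 2.446]
force: [-2.1, 0.5, 5.0]
width: 12.4
gripper_force: 59.0
```

Emit:
{"op": "step_arm", "data": {
  "plan": [
    {"dx":0,"dy":0.01,"dz":0,"ax":0,"ay":0,"az":0.028,"gripper":0},
    {"dx":0,"dy":0.01,"dz":0,"ax":0,"ay":0,"az":0.028,"gripper":0},
    {"dx":0,"dy":0,"dz":0,"ax":0,"ay":0,"az":0,"gripper":0}
  ]
}}

```text
clock: 16.52
eef_pos: [525.4, -137.6, 94.4]
tool_rot: [-3.135, -0.0, 2.354]
force: [-9.4, -9.4, 7.3]
width: 12.2
gripper_force: 59.7
```

Emit:
{"op": "step_arm", "data": {
  "plan": [
    {"dx":0,"dy":0.007,"dz":0,"ax":0,"ay":0,"az":0,"gripper":0},
    {"dx":0,"dy":0,"dz":0,"ax":0,"ay":0,"az":0,"gripper":0}
  ]
}}

```text
clock: 16.77
eef_pos: [525.5, -137.5, 94.3]
tool_rot: [-3.133, -0.001, 2.353]
force: [-11.2, -12.1, 10.6]
width: 12.2
gripper_force: 60.2
```

Pushing harder no longer moves the pin, so it is at its stop. Releasing and lifting off.

Emit:
{"op": "step_arm", "data": {
  "plan": [
    {"dx":0,"dy":0,"dz":0,"ax":0,"ay":0,"az":0,"gripper":0.5},
    {"dx":0,"dy":0,"dz":0,"ax":0,"ay":0,"az":0,"gripper":0.5},
    {"dx":0,"dy":0,"dz":0,"ax":0,"ay":0,"az":0,"gripper":0.5},
    {"dx":0,"dy":0,"dz":0,"ax":0,"ay":0,"az":0,"gripper":0.5},
    {"dx":0,"dy":0,"dz":-0.04,"ax":0,"ay":0,"az":0,"gripper":0.5},
    {"dx":0,"dy":0,"dz":-0.08,"ax":0,"ay":0,"az":0,"gripper":0.5},
    {"dx":0,"dy":0,"dz":-0.1,"ax":0,"ay":0,"az":0,"gripper":0.5},
    {"dx":0,"dy":0,"dz":-0.1,"ax":0,"ay":0,"az":0,"gripper":0.5},
    {"dx":0,"dy":0,"dz":-0.08,"ax":0,"ay":0,"az":0,"gripper":0.5},
    {"dx":0,"dy":0,"dz":0,"ax":0,"ay":0,"az":0,"gripper":0.5},
    {"dx":0,"dy":0,"dz":0,"ax":0,"ay":0,"az":0,"gripper":0.5}
  ]
}}

```text
clock: 18.15
eef_pos: [529.7, -131.3, 214.1]
tool_rot: [-3.141, -0.001, 2.36]
force: [0.6, 0.3, -0.1]
width: 42.7
gripper_force: 0.0
```

```bash
python3 r.py w6
```

```text
[ 529.7338849  -131.25469872  214.09023471] [-3.14145207e+00 -5.48961353e-04  2.35976399e+00] [ 0.06  0.54  0.19  1.86 -0.14  0.76  1.12] [ 0.6  0.3 -0.1] 42.721507752426554
filter 440 [78.31078615 83.05379417 84.30265798] ((574.4434814453125, -182.73146057128906), 16.395971298217773) (array([ 574.9, -181.4]), array([10.2, 32.3]), 160.3)
filter 1394 [47.08424242 49.9178159  55.72286377] ((576.180908203125, -179.45045471191406), 35.17616653442383) (array([ 576.4, -184.3]), array([61.3, 62.2]), 127.7)
pin 363 [ 523.74381325 -135.26799078  100.71546299] (array([ 544.7, -124.6]), array([59.4, 12.5]), 28.6)
ring 2343 [ 575.29404842 -178.9834209 ] 44.14604160720754 [60.69014243 63.80720307 67.45396795]
pin r,ang 67.59042518399227 139.70151835840537
```

View pics/w6.png

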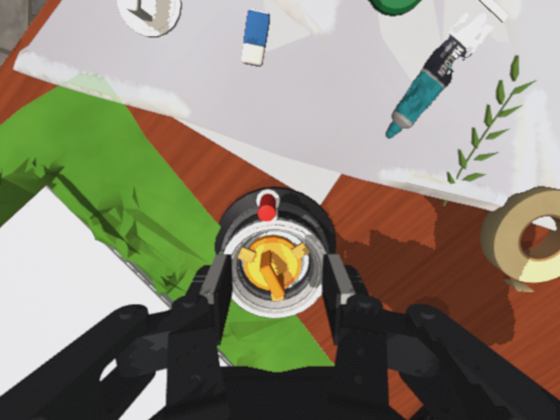

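The jaws at (247,257) and (300,250) reach over the filter's edge. The filter is flat, the pin stands at its stop (139.7 degrees), and the gripper is clear of everything.

```bash
python3 -c "
from cell import ctrl
print(ctrl.finish_job())"
```

```text
the job is handed in; nothing more can be done
None
```

The amber filter lies flat in the barrel, the retaining ring is turned clockwise to its stop with the jaws closed over the filter, the gripper has let go, and the job was handed in at about 18 s.

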